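Seat the shaker platform on its locating pins

ROBOT

A 6-joint arm with a two-finger parallel gripper is mounted at the origin on a cart in front of the work surface, level with it; the furniture and walls round the work are solid. World frame = base frame: x ahead of the robot, y to its left, z up, the work surface at z = 0. Lengths are in m, angles in rad, forces in N, time in s.
With the tool pointing down it reaches from about 0.3 to 0.825 m from the base axis. Payload 5.4 kg.
Tool frame: the origin (TCP) lies midway between the tips of the shut fingers; the grasp point (between the pads) lies 19 mm behind it; z points along the fingers, y is the direction in which the jaws open and shut (so a half turn about z gives the same grasp; the last joint's range is limited). The gripper opens to 92 mm and grips with 3 to 60 N. Pads are 20 mm wide; open, the fingers measure 128 mm over their backs; the gripper's body (75 mm by 189 mm) begins 69 mm behind the grasp point.
Start: joints at [-1.384, 0.158, 1.597, -0, 1.386, -0.21], TCP at [0.222, -0.53, 0.215] pointing down, gripper open.
Joint ranges: [-2.91, 2.91], [-0.94, 2.29], [0.18, 2.7], [-1.29, 4.43], [0.17, 2.64], [-3, 3]. Speed limits (rad/s): [2.57, 2.57, 3.14, 3.14, 3.14, 3.14].

INTERFACE

Orientations are given as a unit quaternion [x, y, z, w].
In Python, from workcell import sensors, imaging, finish_job gives the robot as it stands.
- The arm moves only by the tool carry_out, never from a script. Its argument "targets" is a list of rows, each a list of 6 numbers: the shift along the world's x, y, z scaled (see below), then the turn, a rotation vector about the world's x, y, z scaled (see below). A call has 1 to 8 rows; each row is the pose to reach, as a shift and turn from the pose commanded when the call began, turning the shorter way round; what a row does not reach only later rows make up. The controller multiplies each number of a shift by 0.5 m and each number of a turn by 180 degrees. A row lasts 1/8 s, in which the tool goes at most 62.5 mm and 10.7 degrees, less where a joint would pass 70% of its speed; a pose out of reach is approached as far as the arm can. A call with a number of a shift or a turn outside -1 to 1 is refused whole. A call with a gripper value outside its range is refused whole. "jaw" is the opening in per cent of the stroke, from 0 (shut) to 100 (fully open), set as the call begins (left out, the last holds). The fingers move at their own pace and stop on an object; "squeeze" is the grip in N (left out, the last holds). Time passes only in rows, so rows that repeat a pose let the fingers close. It gives the time, the measured TCP pose, the force and the opening at its end, in the units of the state.
- sensors.get_obs(): the state, without advancing time (a new reading comes with each control period).
- imaging.read_camera(name): name is "side" or "top"; returns a dict with "img" (480x640x3 uint8, red, green, blue), "K" (3x3 intrinsics, pixels), "eye" and "orientation" of the camera in the world. Camera axes: x right, y down, z forward; pixel columns grow to the right and rows downward; lengths in m; the calibration is good to about 2 mm. A picture is of the moment at which its call begins. There is no depth.
- finish_job(): hands the job in, once; it reports no verdict.
The state is a dict: "clock": time; "joint_pos": joint angles; "qd": joint speeds; "joint_torque": joint torques, N m; "tool_pos": TCP position; "orientation": TCP orientation; "wrist_force": force on the tool from outside, world axes, zero at the start; "moment": the same for the moment, N m; "grip_width": finger opening in m.
Only numpy, scipy, OpenCV 4.12 (cv2) and the standard library are available. Lean on these libraries where they do the work, as an engineer would, in place of code of your own. Each camera call takes 0.05 s, during which the arm holds its last target. There are 200 camera calls.

TASK

The blue platform of the orbital shaker has been left lying on the loading step and the tips of the two brass locating pins, out of line with them. Push it sideways with the fingertips, without gripping, lifting or tipping it up, until both its holes drop over the pins and it lies flat on the deck, each hole on the pin at its own end. Leave the vials, the dropper bottle and the marker where they are.

Things in the scene. Friction and masses are not known exactly. Their poses are not given: they have to be found in the camera images.
- shaker: White orbital shaker, fixed, 240 (its x) x 260 (its y) x 60 mm high, control panel on the front (-x) face. Origin: centre of its underside on the bench; at yaw 0 x points away from the robot, y to the left. Its dark flat deck is at z = 60 mm and carries the step and two pins; yellow lines on deck and step show the pins' row (y = 12 mm) and columns (x = +60, -60 mm).
- step (a point): Middle of the left top edge of the grey loading step on the right part of the deck, at x = 0, y = -68, z = 72 mm of the shaker. The step is 12 mm high (top at z = 72 mm), covers y from -125 to -68 mm and x from -111 to 111 mm; axes as the shaker's.
- platform: Loose blue plate with black ribbed mat, 160 (x) x 130 (y) x 14 mm (ribs 2 mm more), 0.35 to 0.7 kg. Origin: centre of underside; axes as the shaker's. It starts level on step and pin tips (underside z = 72 mm), 18 to 36 mm toward the step (shaker -y), up to 14 mm off along x, turned up to 0.1 rad. Seated: flat on the deck (underside z = 60 mm), right over the shaker's origin, edge 3 mm from the step.
- pin0 (a point): Foot, on its axis at deck height, of the far brass locating pin, at x = +60, y = 12 mm of the shaker. Pins are 10 mm across, straight for 5 mm, then taper to a 4 mm tip 12 mm above the deck (z = 72 mm), level with the step; at the start they are hidden under the platform.
- pin1 (a point): The same point of the near brass locating pin, at x = -60, y = 12 mm of the shaker.
- hole0 (a point): Centre, in the underside, of the far through hole at x = +60, y = 12 mm of the platform; it belongs over pin0. Holes are 14 mm across, so a seated platform has 2 mm play all round.
- hole1 (a point): The same point of the near through hole, at x = -60, y = 12 mm of the platform; it belongs over pin1.
- vial_yellow: Bystander: small vial with yellow contents, white cap and blue band, 30 mm across, 65 mm tall, loose on the bench. Origin: centre of its underside. Leave it alone.
- vial_green: Bystander: small white vial with a green band, 30 mm across, 73 mm tall, loose on the bench. Origin: centre of its underside. Leave it alone.
- dropper: Bystander: dark red dropper bottle with a black top, 29 mm across, 92 mm tall, loose on the bench. Origin: centre of its underside. Leave it alone.
- marker: Bystander: white felt marker with a red cap, lying, 13 x 124 x 14 mm, loose on the bench. Origin: centre of its underside. Leave it alone.
Not all that is in view belongs to the job. Of the things shaped like the platform, the blue one is meant.

How it is judged:
At the end, for the whole second after the job is handed in: Both holes of the platform are over their own pins (within 3.5 mm), its underside is within 2.5 mm of the deck, it is level within 0.025 rad and at rest, and the vials, dropper bottle and marker are within 25 mm of where they stood (horizontal distance between hole0 and pin0 below 0.0035 m and horizontal distance between hole1 and pin1 below 0.0035 m and z of each of hole0, hole1 in the frame of shaker below 0.0625 m and angle between platform's own z axis and vertical below 0.025 rad and linear speed of platform below 0.01 m/s and distance of each of vial_yellow, vial_green, dropper, marker from where it was at the start of the episode below 0.025 m); the robot touches nothing.
It fails at once if the platform is lifted (more than 15 mm above the level at which it starts) (height (world z) of platform above 0.087 m).
It fails at once if the platform is tipped up (more than 0.35 rad) (angle between platform's own z axis and vertical above 0.35 rad).
It fails at once if a vial, the dropper bottle or the marker is pushed more than 25 mm or carried (distance of any of vial_yellow, vial_green, dropper, marker from where it was at the start of the episode above 0.025 m).
It also fails if it takes over 58 s, if anything falls off the work surface, if the arm or the gripper's body presses on something with over 40 N, if the wrist force passes 120 N, or if a joint passes its speed limit or range.

## Working session

There is one attempt and no reset: what is moved stays moved. The work goes in short steps, Python scripts to look and compute and a tool call to move; the robot and the scene stay as the last step left them, time stands still between calls to the robot, and variables do not carry over. Pictures are saved under pics/ and viewed, about 8 in all and at most 12, crops included, and the job is handed in when it is done.

Besides the shell and the picture viewer there is one more tool, called after "Request:" in YAML: its name, and indented under it one key for each argument. carry_out: Moves the arm, as the interface text tells. Its arguments: {"type":"object","properties":{"targets":{"type":"array"},"jaw":{"type":"number"},"squeeze":{"type":"number"}},"required":["targets"]}

```bash
mkdir -p pics; cat > h.py <<'E'
import numpy as np, cv2
from scipy.spatial.transform import Rotation as R
from workcell import sensors, imaging, finish_job
def cam(n):
    c=imaging.read_camera(n); c['R']=R.from_quat(c['orientation']).as_matrix() if np.size(c['orientation'])==4 else np.array(c['orientation']); return c
def ray(c,uv,z):
    d=c['R']@np.linalg.inv(c['K'])@np.array([uv[0],uv[1],1.]); e=np.array(c['eye']); return e+d*(z-e[2])/d[2]
def proj(c,p):
    q=c['K']@(c['R'].T@(np.array(p)-c['eye'])); return q[:2]/q[2]
def save(c,n): cv2.imwrite('pics/'+n,c['img'][:,:,::-1])
E
python3 - <<'E'
from h import *
for n in('side','top'):
    c=cam(n); save(c,n+'0.png'); print(n,c['K'].tolist(),c['eye'],c['R'].round(3).tolist())
print(sensors.get_obs())
E
```

```text
side [[595.5804585523134, 0.0, 320.09428449415014], [0.0, 595.5804585523134, 231.49743713911528], [0.0, 0.0, 1.0]] [ 0.58036593 -1.2978761   0.74308134] [[0.998, 0.031, -0.052], [0.061, -0.455, 0.888], [0.004, -0.89, -0.456]]
top [[503.32458222750944, 0.0, 322.99349997402294], [0.0, 503.32458222750944, 240.19585855385935], [0.0, 0.0, 1.0]] [0.28944376 0.0046816  1.22562084] [[-0.013, -0.98, 0.197], [-1.0, 0.015, 0.007], [-0.01, -0.197, -0.98]]
{'clock': 0.1, 'joint_pos': array([-1.38408821e+00,  1.59009499e-01,  1.59813310e+00, -1.22603836e-05,
        1.38623901e+00, -2.10114989e-01]), 'qd': array([ 0.00119259, -0.00186404, -0.00171953,  0.00081352, -0.00022694,
        0.00133001]), 'joint_torque': array([ 5.41617192e-04, -3.86503208e+01, -3.22960603e+01,  7.03088357e-02,
        3.39176541e-02, -5.03132537e-05]), 'tool_pos': array([ 0.22208792, -0.52973426,  0.2136908 ]), 'orientation': array([ 9.80380302e-01,  1.97113328e-01,  4.44358032e-06, -8.94488902e-04]), 'wrist_force': array([ 0.23231645, -0.57768798, -0.50141873]), 'moment': array([ 0.01923134, -0.02566052,  0.0044078 ]), 'grip_width': 0.0918153860736311}
```

View pics/top0.png

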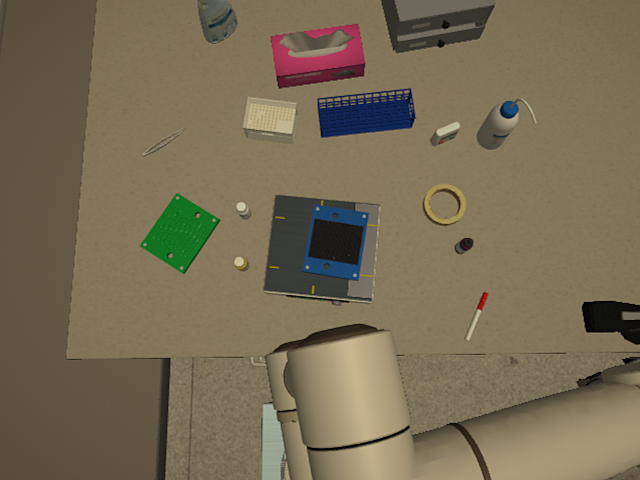

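View pics/side0.png

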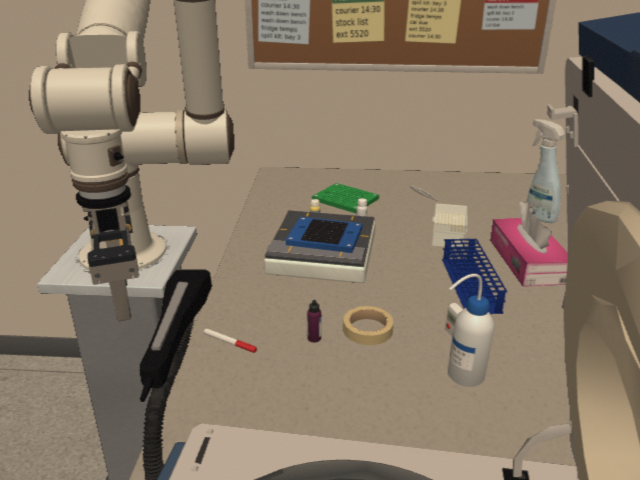

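Top view: the blue plate with black mat at (337,242) is lying on the grey shaker. Lookalikes are the green board at (180,233) and the blue rack at (366,113). I choose the plate at (337,242) and check it in a close crop.

```bash
python3 - <<'E'
from h import *
c=cam('top'); im=c['img'][180:320,250:400]
b=cv2.resize(im,None,fx=5,fy=4.2,interpolation=cv2.INTER_CUBIC)
b=cv2.resize(im,(640,597),interpolation=cv2.INTER_CUBIC);cv2.imwrite('pics/crop.png',b[:,:,::-1])
hsv=cv2.cvtColor(c['img'],cv2.COLOR_RGB2HSV)
roi=np.zeros(hsv.shape[:2],np.uint8);roi[185:312,255:392]=255
y=cv2.inRange(hsv,(18,110,110),(35,255,255))&roi
n,l,s,ce=cv2.connectedComponentsWithStats(y)
for i in range(1,n):
    if s[i,4]>3: print('yel',s[i],ce[i].round(2),ray(c,ce[i],.06).round(4),ray(c,ce[i],.072).round(4))
m=cv2.inRange(hsv,(100,120,50),(125,255,255))&roi
cs=max(cv2.findContours(m,cv2.RETR_EXTERNAL,cv2.CHAIN_APPROX_NONE)[0],key=cv2.contourArea)
P=np.array([ray(c,p[0],.086)[:2] for p in cs],np.float32)
r=cv2.minAreaRect(P); print('plate',r)
E
```

```text
yel [321 200   3   5  10] [321.7 202.1] [0.6168 0.0145 0.06  ] [0.6135 0.0144 0.072 ]
yel [275 216  10   3  15] [279.8  217.27] [0.5809 0.115  0.06  ] [0.5779 0.1138 0.072 ]
yel [367 224  10   3  16] [371.5  224.81] [ 0.5591 -0.103   0.06  ] [ 0.5563 -0.1019  0.072 ]
yel [270 266   9   3  16] [273.81 266.81] [0.4618 0.1286 0.06  ] [0.4601 0.1273 0.072 ]
yel [360 274  14   3  25] [366.48 275.24] [ 0.4389 -0.0874  0.06  ] [ 0.4373 -0.0865  0.072 ]
yel [312 286   2   8  16] [312.5 289.5] [0.4074 0.0385 0.06  ] [0.4062 0.0382 0.072 ]
plate ((0.515301525592804, -0.01582358032464981), (0.12909799814224243, 0.16147930920124054), 79.77557373046875)
```

View pics/crop.png

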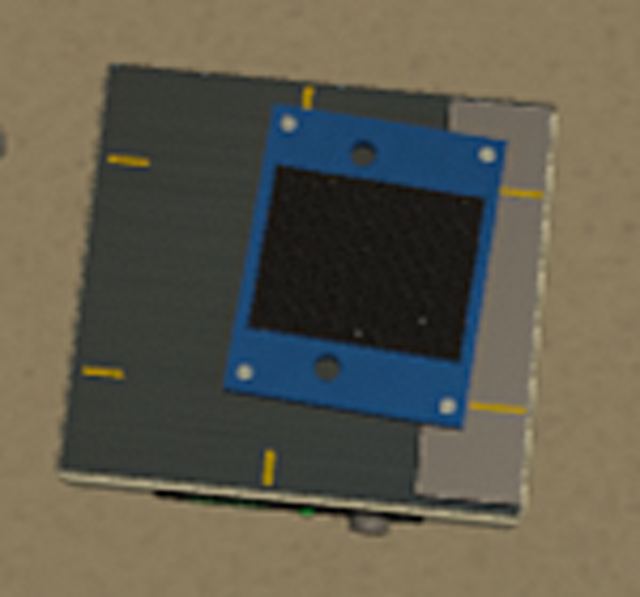

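The crop confirms the blue plate, with holes near crop (363,153) and (327,367). Shaker yaw comes out at -0.1135 and its origin at (0.5093, 0.0147); the line spacing is 119.9 mm (120 expected). The plate is at shaker (+9.4, -29.6) mm, relative yaw -0.065, size 129x161 mm, which fits.

Plan: use the open fingers as a two-point pusher. First push the far face along -x, which fixes x and squares the plate, then push the right face along +y.

Request:
carry_out:
  targets:
    - [0.4,0.5,0,0,0,-0.162]
    - [0.4,0.5,0,0,0,-0.162]
    - [0.4,0.5,0,0,0,-0.162]
    - [0.4,0.5,0,0,0,-0.162]
    - [0.4,0.5,0,0,0,-0.162]
    - [0.4,0.5,0,0,0,-0.162]
    - [0.4,0.5,0,0,0,-0.162]
    - [0.4,0.5,0,0,0,-0.162]
  jaw: 70
  squeeze: 20

```text
clock: 1.15
tool_pos: [0.4214, -0.2815, 0.2145]
orientation: [0.998, -0.057, -0.0, 0.0]
wrist_force: [-0.1, -0.2, -0.2]
grip_width: 0.0643
```

Request:
carry_out:
  targets:
    - [0.39,0.498,0,0,0,0]
    - [0.39,0.498,0,0,0,0]
    - [0.39,0.498,0,0,0,0]
    - [0.39,0.498,0,0,0,0]
    - [0.39,0.498,0,0,0,0]
    - [0.39,0.498,0,0,0,0]
    - [0.39,0.498,0,0,0,0]
    - [0.39,0.498,0,0,0,0]

```text
clock: 2.15
tool_pos: [0.6166, -0.0333, 0.2146]
orientation: [0.998, -0.057, -0.0, 0.0]
wrist_force: [0.1, 0.4, -0.0]
grip_width: 0.0642
```

Request:
carry_out:
  targets:
    - [0,0,-0.1,0,0,0]
    - [0,0,-0.18,0,0,0]
    - [0,0,-0.23,0,0,0]
    - [0,0,-0.255,0,0,0]
    - [0,0,-0.271,0,0,0]
    - [0,0,-0.271,0,0,0]
    - [0,0,-0.271,0,0,0]

```text
clock: 3.02
tool_pos: [0.6181, -0.0316, 0.0804]
orientation: [0.998, -0.056, 0.001, 0.0]
wrist_force: [1.4, -0.2, -0.1]
grip_width: 0.0644
```

```bash
python3 - <<'E'
from h import *
print(sensors.get_obs()['tool_pos'])
o=[]
for n,(u0,v0,w,h) in (('top',(250,180,150,140)),('side',(250,190,150,100))):
    c=cam(n); o.append(cv2.resize(c['img'][v0:v0+h,u0:u0+w],(400,int(h*400/w)),interpolation=cv2.INTER_CUBIC))
H=max(a.shape[0] for a in o); o=[cv2.copyMakeBorder(a,0,H-a.shape[0],0,0,cv2.BORDER_CONSTANT) for a in o]
cv2.imwrite('pics/p4.png',np.hstack(o)[:,:,::-1])
E
```

```text
[ 0.61805157 -0.03160631  0.08037412]
```

View pics/p4.png

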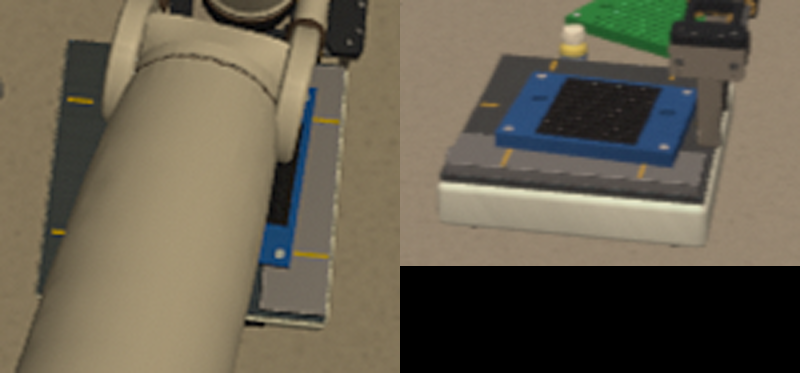

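Top/side view: the arm covers most of the plate from above. The side view (right half) shows the fingers standing beyond the plate's far face at about (710,120), clear of plate and step. Now the slow push along shaker -x.

Request:
carry_out:
  targets:
    - [-0.006,0.0007,0,0,0,0]
    - [-0.012,0.0014,0,0,0,0]
    - [-0.017,0.0019,0,0,0,0]
    - [-0.021,0.0024,0,0,0,0]
    - [-0.024,0.0027,0,0,0,0]
    - [-0.027,0.003,0,0,0,0]
    - [-0.03,0.0034,0,0,0,0]
    - [-0.033,0.0037,0,0,0,0]

```text
clock: 4.12
tool_pos: [0.6009, -0.0294, 0.0793]
orientation: [0.998, -0.056, 0.0, -0.0]
wrist_force: [3.3, 1.4, -0.5]
grip_width: 0.0642
```

Request:
carry_out:
  targets:
    - [-0.003,0.0003,0,0,0,0]
    - [-0.006,0.0007,0,0,0,0]
    - [-0.008,0.0009,0,0,0,0]
    - [-0.01,0.0011,0,0,0,0]
    - [-0.011,0.0012,0,0,0,0]
    - [-0.011,0.0012,0,0,0,0]

```text
clock: 4.88
tool_pos: [0.5952, -0.0289, 0.0792]
orientation: [0.998, -0.056, 0.0, -0.0]
wrist_force: [3.4, 1.9, -0.3]
grip_width: 0.064
```

Request:
carry_out:
  targets:
    - [0.015,-0.0017,0,0,0,0]
    - [0.03,-0.0034,0,0,0,0]
    - [0.03,-0.0034,0.1,0,0,0]
    - [0.03,-0.0034,0.2,0,0,0]
    - [0.0,-0.1,0.24,0,0,0.06]
    - [-0.06,-0.22,0.24,0,0,0.12]
    - [-0.1,-0.34,0.24,0,0,0.18]
    - [-0.15,-0.46,0.24,0,0,0.24]

```text
clock: 5.88
tool_pos: [0.5273, -0.2416, 0.199]
orientation: [0.955, 0.298, -0.0, -0.0]
wrist_force: [0.5, -0.3, 0.1]
grip_width: 0.0643
```

Request:
carry_out:
  targets:
    - [-0.05,-0.11,0,0,0,0.06]
    - [-0.05,-0.11,0,0,0,0.12]
    - [-0.05,-0.11,0,0,0,0.18]
    - [-0.05,-0.11,0,0,0,0.24]
    - [-0.05,-0.11,0,0,0,0.26]
    - [-0.05,-0.11,0,0,0,0.26]

```text
clock: 6.62
tool_pos: [0.5031, -0.2949, 0.1988]
orientation: [0.76, 0.65, -0.0, -0.0]
wrist_force: [0.5, -0.2, 1.0]
grip_width: 0.0639
```

```bash
cat > meas.py <<'E'
from h import *
import sys
O=np.array([.5093,.0147]); ya=-.1135; U=np.array([[np.cos(ya),np.sin(ya)],[-np.sin(ya),np.cos(ya)]])
def meas(zt=.086):
    c=cam('top'); hsv=cv2.cvtColor(c['img'],cv2.COLOR_RGB2HSV)
    roi=np.zeros(hsv.shape[:2],np.uint8);roi[185:312,255:392]=255
    m=cv2.inRange(hsv,(100,120,50),(125,255,255))&roi
    cs=max(cv2.findContours(m,cv2.RETR_EXTERNAL,cv2.CHAIN_APPROX_NONE)[0],key=cv2.contourArea)
    P=np.array([U@(ray(c,p[0],zt)[:2]-O) for p in cs],np.float32)*1000
    print('rect mm',cv2.minAreaRect(P))
    f=np.zeros_like(m);cv2.drawContours(f,[cs],-1,255,-1)
    n,l,s,ce=cv2.connectedComponentsWithStats(f&~m)
    for i in range(1,n):
        if s[i,4]>5: print('blob',s[i,4],ce[i].round(1),(U@(ray(c,ce[i],zt)[:2]-O)*1000).round(1))
    return c
if __name__=='__main__':
    c=meas(float(sys.argv[2])); im=c['img'][180:320,250:400]
    cv2.imwrite('pics/'+sys.argv[1],cv2.resize(im,(640,597),interpolation=cv2.INTER_CUBIC)[:,:,::-1])
    o=sensors.get_obs(); p=o['tool_pos']; Ry=R.from_quat(o['orientation']).as_matrix()[:2,1]
    print(o['clock'],p,'tcp shaker mm',(U@(p[:2]-O)*1000).round(1),'jaw ang rel',np.arctan2(*(U@Ry)[::-1]),o['joint_pos'].round(2))
E
python3 meas.py p5.png .086
```

```text
rect mm ((-0.9619140625, -33.92265319824219), (129.15106201171875, 160.8230438232422), 89.2690200805664)
blob 13 [316.6 213.6] [70.8 20. ]
blob 14 [363.5 218.7] [ 69.3 -89.9]
blob 23 [334.5 220.4] [ 58.7 -23.1]
blob 1906 [337.  245.8] [ -0.8 -34.6]
blob 24 [328.9 271.2] [-61.1 -21.7]
blob 15 [309.5 272.9] [-69.4  21.8]
blob 13 [357.6 278.4] [-71.1 -88.4]
6.675 [ 0.50314632 -0.29487884  0.19886029] tcp shaker mm [  28.9 -308.3] jaw ang rel -0.04343660535374099 [-0.74  0.19  1.59 -0.    1.36 -0.58]
```

View pics/p5.png

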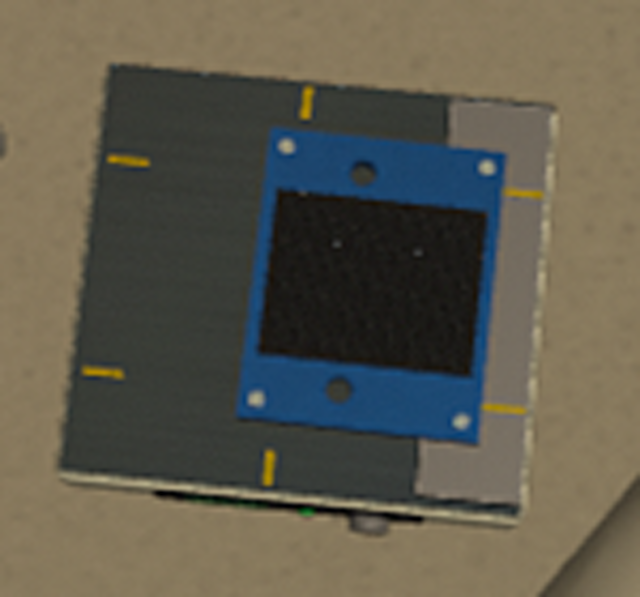

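The plate is now at shaker (-1.0, -34) mm, yaw -0.013; holes at crop (363,173) and (340,390). Next, the right face.

Request:
carry_out:
  targets:
    - [-0.015,0.12,0,0,0,0.014]
    - [-0.015,0.24,0,0,0,0.014]
    - [-0.015,0.34,0,0,0,0.014]
    - [-0.015,0.38,-0.08,0,0,0.014]
    - [-0.015,0.38,-0.16,0,0,0.014]
    - [-0.015,0.38,-0.21,0,0,0.014]
    - [-0.015,0.38,-0.238,0,0,0.014]
    - [-0.015,0.38,-0.238,0,0,0.014]
  jaw: 100

```text
clock: 7.68
tool_pos: [0.4953, -0.1047, 0.0795]
orientation: [0.746, 0.666, -0.0, -0.001]
wrist_force: [-0.3, 0.2, -0.5]
grip_width: 0.0917
```

```bash
python3 meas.py p6.png .086
```

```text
rect mm ((-0.7888336181640625, -11.954875946044922), (85.66472625732422, 161.15536499023438), 89.06039428710938)
blob 13 [316.6 213.6] [70.8 20. ]
blob 23 [334.5 220.4] [ 58.7 -23.1]
blob 14 [309.6 273. ] [-69.7  21.7]
7.725 [ 0.49606223 -0.10502198  0.08054943] tcp shaker mm [   0.4 -120.5] jaw ang rel 0.0014991895966243094 [-0.45  0.13  1.91 -0.    1.1  -0.34]
```

Request:
carry_out:
  targets:
    - [0.0009,0.006,0,0,0,0]
    - [0.0017,0.012,0,0,0,0]
    - [0.0025,0.018,0,0,0,0]
    - [0.0032,0.023,0,0,0,0]
    - [0.0039,0.028,0,0,0,0]
    - [0.0046,0.033,0,0,0,0]
    - [0.0053,0.038,0,0,0,0]
    - [0.006,0.043,0,0,0,0]

```text
clock: 8.72
tool_pos: [0.4992, -0.0841, 0.0807]
orientation: [0.745, 0.667, -0.0, 0.001]
wrist_force: [-0.6, -6.4, 2.2]
grip_width: 0.0919
```

Request:
carry_out:
  targets:
    - [0.0007,0.005,0,0,0,0]
    - [0.0014,0.01,0,0,0,0]
    - [0.0021,0.015,0,0,0,0]
    - [0.0028,0.02,0,0,0,0]
    - [0.0035,0.025,0,0,0,0]
    - [0.0042,0.03,0,0,0,0]
    - [0.0049,0.035,0,0,0,0]
    - [0.0049,0.035,0,0,0,0]

```text
clock: 9.72
tool_pos: [0.501, -0.0651, 0.08]
orientation: [0.745, 0.667, 0.0, -0.001]
wrist_force: [-0.4, -0.2, 0.6]
grip_width: 0.0917
```

```bash
python3 meas.py p7.png .086
```

```text
rect mm ((-2.9815216064453125, 30.716535568237305), (158.90673828125, 66.57958984375), 0.15149661898612976)
blob 13 [301.6 213.6] [67.3 54.8]
blob 26 [319.7 220.3] [55.4 11.3]
blob 14 [295.5 272.3] [-71.2  53.8]
9.775 [ 0.50084684 -0.0649957   0.07978096] tcp shaker mm [  0.6 -80.1] jaw ang rel 0.0019780580773982905 [-0.37  0.13  1.91  0.    1.1  -0.26]
```

View pics/p7.png

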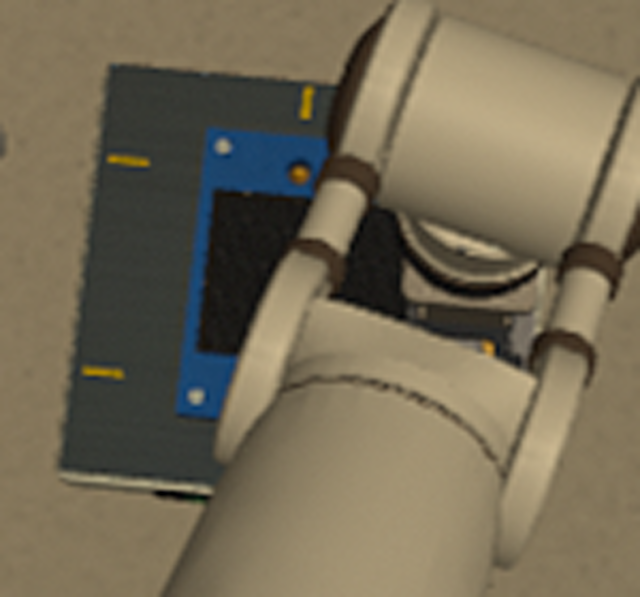

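The wrist force fell to zero and brass shows in the far hole at crop (300,173), so it may have dropped. I back off and look.

Request:
carry_out:
  targets:
    - [-0.004,-0.03,0,0,0,0]
    - [-0.004,-0.03,0.1,0,0,0]
    - [-0.004,-0.06,0.2,0,0,0]
    - [0,-0.18,0.24,0,0,0]
    - [0,-0.3,0.24,0,0,0]
    - [0,-0.4,0.24,0,0,0]
    - [0,-0.42,0.24,0,0,0]
    - [0,-0.42,0.24,0,0,0]

```text
clock: 10.78
tool_pos: [0.5007, -0.2759, 0.1996]
orientation: [0.746, 0.666, 0.0, -0.001]
wrist_force: [-1.4, 0.4, -0.5]
grip_width: 0.0919
```

```bash
python3 meas.py p8.png .074; python3 - <<'E'
from h import *
c=cam('side'); a=cv2.resize(c['img'][195:295,255:395],(798,570),interpolation=cv2.INTER_CUBIC); cv2.imwrite('pics/s8.png',a[:,:,::-1])
E
```

```text
rect mm ((-0.5537948608398438, -0.46869659423828125), (161.00326538085938, 131.16392517089844), 0.08554967492818832)
blob 13 [301.6 213.6] [70.3 55.8]
blob 16 [348.5 218. ] [ 70.6 -55.2]
blob 25 [319.7 220.2] [58.5 11.7]
blob 1867 [322.2 245.2] [-0.4 -0.1]
blob 26 [314.7 270.3] [-60.8  11.2]
blob 14 [295.5 272.3] [-69.7  54.7]
blob 14 [343.1 277.1] [-69.8 -55.6]
10.825 [ 0.50094641 -0.27506748  0.19972508] tcp shaker mm [  24.5 -288.8] jaw ang rel 0.002064684496301939 [-0.71  0.16  1.62  0.    1.36 -0.6 ]
```

View pics/p8.png

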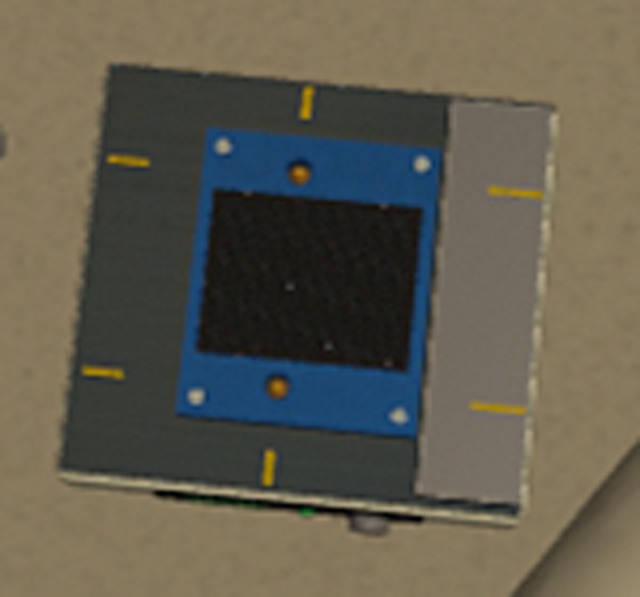

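View pics/s8.png

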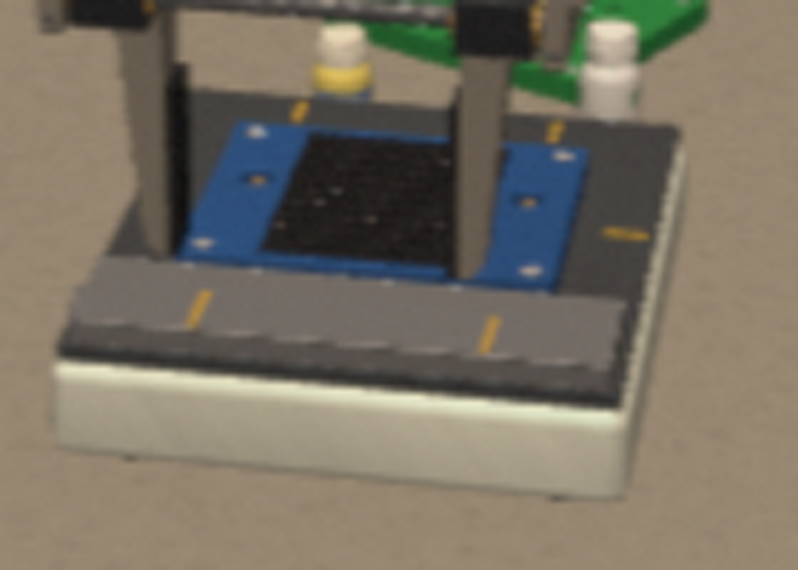

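The top crop shows brass centred in both holes, at (300,173) and (278,387). The side crop shows only a thin blue strip, even in height, above the step (y≈265-290), so the plate is down on the deck. At seated height it measures (-0.6, -0.5) mm, yaw 0.0015.

```bash
python3 -c "
from h import *
print(finish_job())"
```

```text
the job is handed in; nothing more can be done
None
```

The platform is seated on both pins and the job is handed in, at about 11 s on the robot's clock. `finish_job` gave no verdict.

**What I did:** I used the open fingertips as a two-point pusher. One push on the far face along shaker -x squared the plate and fixed x. One push on the right face along +y carried it until it dropped over the pins, and I then backed the arm away. The highest wrist force I saw at the end of a move was about 7 N.

**Last checks:**
- **Position:** the plate centre is about (-0.6, -0.5) mm from seated, turned by 0.0015 rad. The holes measured (58.5, 11.7) and (-60.8, 11.2) mm against pins at (±60, 12) mm, so both are within about 1.5 mm of their own pins (limit 3.5 mm).
- **Height:** brass shows in both holes. At the seated height the outline measures 161 x 131 mm, against 160 x 130 mm given. The side view shows the plate low and even behind the step. I did not measure its height or level directly.
- **Bystanders:** the arm passed well above the vials, dropper bottle and marker, and nothing suggested contact. I did not measure them again at the end.
- **Disagreement:** the drop came with the tool about 5 mm short of where I expected the push to end. The view from above confirmed the plate was seated anyway.

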